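# Post a memory stick through the spring flap of the collection box

## Robot

A 7-joint arm with a two-finger parallel gripper is mounted at the origin on a cart in front of the work surface, level with it; the furniture and walls round the work are solid. World frame = base frame: x ahead of the robot, y to its left, z up, the work surface at z = 0. Lengths are in m, angles in rad, forces in N, time in s.
With the tool pointing down it reaches from about 0.425 to 1.025 m from the base axis. Payload 9.4 kg.
Tool frame: the origin (TCP) lies at the very end of the fingers, on their centre line; the grasp point (between the pads) lies hold_point_z behind it (hold_point_z is the distance from the TCP to the grasp point, in m); z points along the fingers, y is the direction in which the jaws open and shut (so a half turn about z gives the same grasp; the last joint's range is limited). The gripper opens to 85 mm and grips with 20 to 120 N. Pads are 22 mm wide; open, the fingers measure 114 mm over their backs; the gripper's body (76 mm by 85 mm) begins 54 mm behind the grasp point. The pads swing forward as they close: fully open they stand 13 mm farther back than shut.
Start: joints at [-1.363, 0.599, -0.003, 1.599, 0.002, 0.943, -0.08], TCP at [0.204, 0.696, 0.231] pointing down, gripper open.
Joint ranges: [-2.57, 2.57], [-0.35, 1.97], [-1.29, 1.29], [0.11, 2.56], [-1.05, 4.19], [0.11, 1.86], [-2.63, 2.63]. Speed limits (rad/s): [2.22, 2.22, 3.01, 3.01, 3.14, 3.14, 3.14].

## Interface

Orientations are given as a unit quaternion [w, x, y, z].
In Python, from rig import * gives the robot as it stands. The module is installed in compiled form; this text tells all that it offers.
- The arm moves only by the tool move_arm, never from a script. Its argument "steps" is a list of rows, each an object of numbers: "jaw": the gripper command: -1 is fully open, 1 is shut, values between are in proportion; "dx", "dy", "dz": the shift along the tool's x, y, z in m; "turn": the turn about the tool's z in degrees. A call has 1 to 10 rows; each row shifts and turns the commanded pose from where the row before left it, along the tool's axes as they then stand; what a row does not reach is not made up. A row lasts 1/12 s, in which the tool goes at most 41.7 mm and 7.16 degrees, less where a joint would pass 70% of its speed; a pose out of reach is approached as far as the arm can. A call is refused whole if a number of a shift passes 0.0417 or a number of a turn 7.16, either way. A call with a gripper value outside its range is refused whole. The fingers move at their own pace and stop on an object; "force" is the grip in N (left out, the last holds). Time passes only in rows, so rows that do not move let the fingers close. It gives the time, the measured TCP pose, the force and the opening at its end, in the units of the state.
- read_state(): the state, without advancing time (a new reading comes with each control period).
- camera(name): name is "scene" or "top" or "wrist"; returns the picture (384x512x3 uint8, red, green, blue); there is no depth.
- get_calibration(name): a dict with "camera_matrix" (3x3 intrinsics, pixels), "rvec" (rotation vector, rad) and "tvec" (3), from world to camera coordinates, as OpenCV has them; the wrist camera has in their place "tool_from_camera" (4x4, takes a point from camera to tool coordinates, whose origin is the TCP and whose axes are the flange's). Camera axes: x right, y down, z forward; pixel columns grow to the right and rows downward; lengths in m; the calibration is good to about 2 mm. A picture is of the moment at which its call begins: read the wrist's pose just before it. get_calibration takes no time and is no camera call.
- finish_job(): hands the job in, once; it reports no verdict.
The state is a dict: "time_s": time; "q": joint angles; "qvel": joint speeds; "joint_torque": joint torques, N m; "tcp_pos": TCP position; "ee_rot": TCP orientation; "wrist_force": force on the tool from outside, world axes, zero at the start; "ft_torque": the same for the moment, N m; "opening": opening from 0.0 (shut) to 1.0 (fully open).
Only numpy, scipy, OpenCV 4.12 (cv2) and the standard library are available. Lean on these libraries where they do the work, as an engineer would, in place of code of your own. Each camera call takes 0.05 s, during which the arm holds its last target.

## Task

Someone left a memory stick lying on the sill of the grey memory-stick collection box. With nothing gripped or lifted, push the box's sloping self-closing flap open with one fingertip and hold it open while the other finger pushes the stick off the sill into the box; do not shove the flap open with the stick. Then draw back so that the flap closes, leaving the box shut with the stick inside and the other things on the desk undisturbed.

Things in the scene. Friction and masses are not known exactly. Their poses are not given: they have to be found in the camera images.
- media_box: Grey metal collection box, 205 deep (x) x 210 wide (y) x 124 mm high, fixed to the desk. Origin on the desk, under the middle of the sill's inner edge. +x points into the box, away from the robot's side, +y left, z up. Sill at x -65 to 0 mm, flap at x 0 to 58, fixed roof at x 60 to 140 (top z 124). Upright cheeks 8 mm thick stand left and right of the flap, inner faces at y +-97 mm.
- sill_edge (a point): Middle of the sill's inner edge, 75 mm above the box's origin; axes as the box's. The sill is a flat level ledge from here 65 mm towards the robot (-x), with 5 mm high rims along its sides (y +-98 to +-104 mm) and none at the front or inner edge. Past the edge, under the flap, the box is hollow: the stick drops 66 mm.
- inner_floor (a point): Middle of the hollow's floor, 9 mm above the desk; the hollow is 134 mm deep (x) and 194 mm wide (y).
- flap_hinge (a point): Middle of the flap's hinge axis, which runs along the box's y, 58 mm in from the sill's inner edge and 40 mm above the sill; axes as the box's.
- flap (a joint): Angle of the self-closing flap: 0 shut, 0.95 rad hanging nearly upright (stop). Pushing its lower part into the box (+x) or down turns it inward. Its spring (0.24 N m shut, 0.38 at the stop) shuts it within half a second of release: a fingertip just above the sill meets about 4 N at first, about 10 N with the flap pushed 45 mm in.
- flap_toe (a point): Middle of the free lower edge of the flap, upper face, moving with it. The flap is a plain steel plate 188 wide (y) x 67 long x 3 mm; shut, it slopes down from the hinge towards the robot to the sill's inner edge, where it is flush with the sill.
- memory_stick: Memory stick, 18 (its x) x 55 (its y) x 8 mm high, 15 to 30 g, blue case with a bare metal plug, lying flat on the sill, roughly parallel to the flap. Origin at the centre of its underside.
- eraser: Bystander, loose on the desk: eraser 21 x 45 x 12 mm, of a shape and colour like the stick's; origin at the centre of its underside.
- glue_stick: Bystander, loose, standing: glue stick 27 mm across, 90 mm high; origin at the centre of its underside.
- sticky_notes: Bystander, loose: block of yellow notes 76 x 76 x 23 mm; origin at the centre of its underside.
- hole_punch: Bystander, loose: black two-hole punch 122 x 118 x 70 mm; origin at the centre of its underside.

How it is judged:
By the outcome, as a careful person would: the job done as asked, in the order asked, and still so for the second after the job is handed in, with the robot touching nothing.
It also fails if it takes over 35 s, if anything falls off the work surface, if the arm or the gripper's body presses on something with over 40 N, if the wrist force passes 120 N, or if a joint passes its speed limit or range.

## Working session

There is one attempt and no reset: what is moved stays moved. The work goes in short steps, Python scripts to look and compute and a tool call to move; the robot and the scene stay as the last step left them, time stands still between calls to the robot, and variables do not carry over. Pictures are saved under pics/ and viewed, and the job is handed in when it is done.

Besides the shell and the picture viewer there is one more tool, called after "Emit:" as name([rows], argument=value, ...), one row to a line, values as JSON. move_arm: Moves the arm, as the interface text tells. Its arguments: {"type":"object","properties":{"steps":{"type":"array"},"force":{"type":"number"}},"required":["steps"]}

```bash
mkdir -p pics; cat > h.py <<'E'
from rig import *
import numpy as np, cv2
E
python3 - <<'E'
from h import *
s=read_state()
for k,v in s.items(): print(k,np.round(v,4))
for n in ["scene","top","wrist"]:
    im=camera(n); cv2.imwrite(f"pics/{n}0.png",im[:,:,::-1])
    print(n,get_calibration(n))
E
```

```text
time_s 0.0
q [-1.3627  0.6001 -0.0025  1.6002  0.0018  0.9429 -0.0798]
qvel [ 0.0007 -0.0005 -0.0017  0.001   0.0013 -0.0009  0.0007]
joint_torque [ 1.00000e-03 -7.76444e+01  1.56560e+00 -2.58008e+01  1.24000e-02
  9.10000e-03  0.00000e+00]
tcp_pos [0.2036 0.6953 0.2304]
ee_rot [-0.000e+00  1.419e-01  9.899e-01 -8.000e-04]
wrist_force [ 1.1386  0.0885 -0.2291]
ft_torque [ 0.0445 -0.024   0.009 ]
opening 0.9994
scene {'camera_matrix': array([[360.01496246,   0.        , 251.27383875],
       [  0.        , 360.01496246, 195.26235124],
       [  0.        ,   0.        ,   1.        ]]), 'rvec': array([ 1.97260392, -0.80545046,  0.46285112]), 'tvec': array([-0.38523149,  0.23663786,  0.92643246])}
top {'camera_matrix': array([[499.10776209,   0.        , 252.80184713],
       [  0.        , 499.10776209, 188.84596671],
       [  0.        ,   0.        ,   1.        ]]), 'rvec': array([ 2.14840947, -2.15329751,  0.17039538]), 'tvec': array([-0.01722495,  0.54034082,  1.59272405])}
wrist {'camera_matrix': array([[323.63167554,   0.        , 260.09345327],
       [  0.        , 323.63167554, 188.40910029],
       [  0.        ,   0.        ,   1.        ]]), 'tool_from_camera': array([[-3.27704544e-04, -9.65737661e-01, -2.59520063e-01,
         6.46529917e-02],
       [ 9.99999946e-01, -3.26473872e-04, -4.78437463e-05,
         3.74660643e-04],
       [-3.85220123e-05, -2.59520065e-01,  9.65737715e-01,
        -1.42324028e-01],
       [ 0.00000000e+00,  0.00000000e+00,  0.00000000e+00,
         1.00000000e+00]])}
```

View pics/scene0.png

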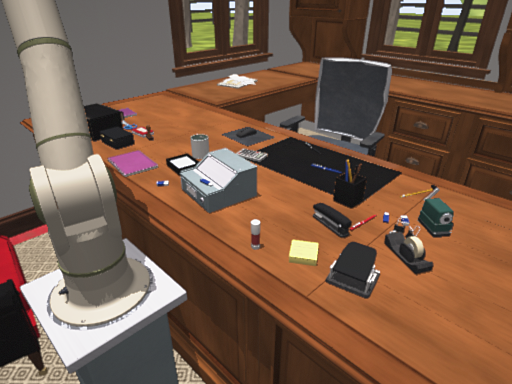

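View pics/top0.png

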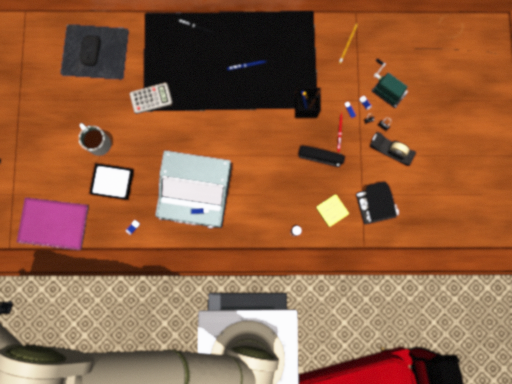

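View pics/wrist0.png

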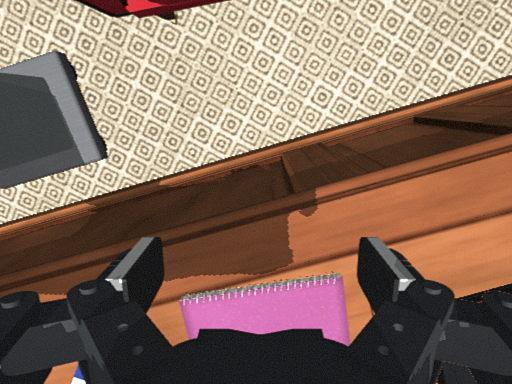

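```bash
python3 - <<'E'
import cv2
a=cv2.imread("pics/top0.png")[140:240,140:245]
cv2.imwrite("pics/topc.png",cv2.resize(a,None,fx=6,fy=6,interpolation=cv2.INTER_CUBIC)[:600])
a=cv2.imread("pics/scene0.png")[140:215,170:265]
cv2.imwrite("pics/scenec.png",cv2.resize(a,None,fx=8,fy=8,interpolation=cv2.INTER_CUBIC))
E
```

```text
(no output)
```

View pics/topc.png

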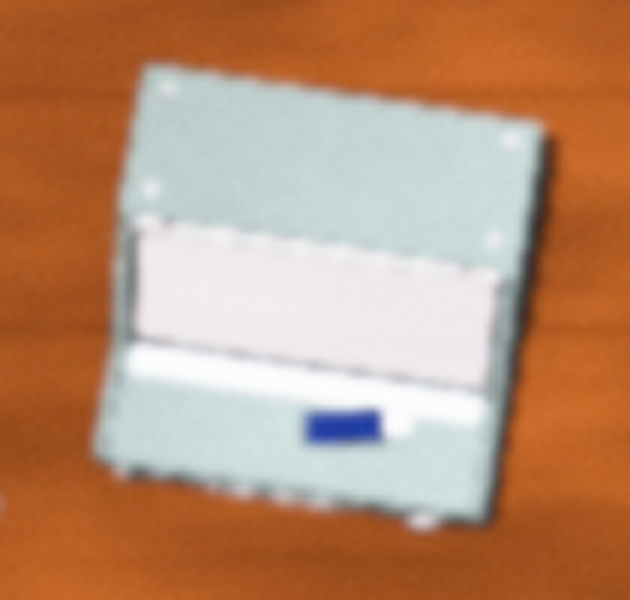

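View pics/scenec.png

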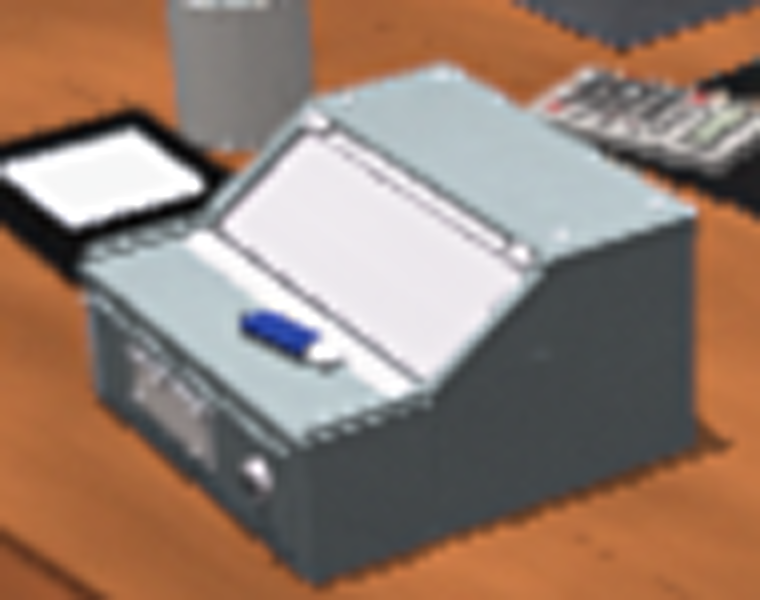

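```bash
cat >> h.py <<'E'
def cal(n):
    c=get_calibration(n); return c["camera_matrix"],cv2.Rodrigues(c["rvec"])[0],c["tvec"]
def proj(n,P):
    K,R,t=cal(n); p=(np.atleast_2d(P)@R.T+t)@K.T; return p[:,:2]/p[:,2:]
def ray(n,uv,z):
    K,R,t=cal(n); d=R.T@np.linalg.solve(K,[uv[0],uv[1],1]); c=-R.T@t
    return c+d*(z-c[2])/d[2]
def crop(uv,off,f): return (np.array(uv)+.5)/f-.5+np.array(off)
def b2w(p,P):
    P=np.atleast_2d(P); c,s=np.cos(p[2]),np.sin(p[2])
    return np.c_[p[0]+c*P[:,0]-s*P[:,1],p[1]+s*P[:,0]+c*P[:,1],P[:,2]]
E
cat > fit.py <<'E'
from h import *
from scipy.optimize import least_squares
T=[((-65,105,75),(95,460)),((-65,-105,75),(488,522)),((140,105,124),(145,65)),((140,-105,124),(545,122)),((0,94,75),(135,338)),((0,-94,75),(490,388))]
S=[((-65,105,75),(83,265)),((-65,-105,75),(305,445)),((140,-105,124),(695,210)),((-65,-105,0),(315,582)),((140,105,124),(450,62)),((140,-105,0),(695,440))]
TB=np.array([a for a,_ in T])/1e3; TU=np.array([crop(b,(140,140),6) for _,b in T])
SB=np.array([a for a,_ in S])/1e3; SU=np.array([crop(b,(170,140),8) for _,b in S])
def f(p,which="ts"):
    r=[]
    if "t" in which:r.append((proj("top",b2w(p,TB))-TU).ravel())
    if "s" in which:r.append((proj("scene",b2w(p,SB))-SU).ravel())
    return np.concatenate(r)
for w in["ts","t","s"]:
    o=least_squares(f,[.5,.2,-.1],args=(w,)); print(w,o.x,np.round(o.fun.reshape(-1,2),1).tolist())
    if w=="ts":p=o.x
# stick
for n,pts,off,fac in[("top",[(305,427),(381,426),(412,425)],(140,140),6),("scene",[(245,320),(335,352)],(170,140),8)]:
    for u in pts:
        P=ray(n,crop(u,off,fac),.075+.006)
        d=P-np.array([p[0],p[1],0]); c,s=np.cos(p[2]),np.sin(p[2])
        print(n,P,"box:",c*d[0]+s*d[1],-s*d[0]+c*d[1])
E
python3 fit.py
```

```text
ts [ 0.49668705  0.17668447 -0.14847111] [[0.2, -0.0], [0.2, -0.7], [0.3, -0.3], [0.0, -0.1], [0.4, 0.7], [-0.4, 0.9], [-0.8, -1.5], [-0.2, -1.2], [0.8, -0.9], [-0.1, 0.7], [-0.5, -0.9], [0.5, 0.7]]
t [ 0.49693459  0.17712009 -0.14869526] [[0.0, -0.1], [0.1, -0.8], [0.2, -0.4], [-0.1, -0.1], [0.3, 0.6], [-0.5, 0.8]]
s [ 0.49499697  0.17447002 -0.14694648] [[-0.8, -1.1], [-0.2, -0.8], [0.9, -0.6], [-0.1, 1.1], [-0.5, -0.6], [0.6, 1.1]]
top [0.46448538 0.17953868 0.081     ] box: -0.032269610382304824 -0.0019406686768979877
top [0.46493765 0.13953687 0.081     ] box: -0.025904992540761847 -0.04143549085418508
top [0.4654358  0.12321551 0.081     ] box: -0.02299797546277991 -0.05750359247306777
scene [0.45592006 0.1721117  0.081     ] box: -0.03964205602376426 -0.010552974041214323
scene [0.46541399 0.1210874  0.081     ] box: -0.022704732878624723 -0.05961151902551654
```

```bash
python3 - <<'E'
import rig
print([ (n,getattr(rig,n) if isinstance(getattr(rig,n),(int,float)) else '') for n in dir(rig) if not n.startswith('_')])
from h import *
p=[.4965,.1767,-.1485]
print(b2w(p,[[-.08,.0155,.1],[-.043,.0155,.066],[.013,.0155,.066]]))
s=read_state(); print(s["tcp_pos"])
E
```

```text
[('Unreachable', ''), ('camera', ''), ('finish_job', ''), ('get_calibration', ''), ('hold_point_z', 0.0187), ('read_state', '')]
[[0.41967377 0.20386579 0.1       ]
 [0.45626655 0.19839147 0.066     ]
 [0.51165022 0.190106   0.066     ]]
[0.20363405 0.69544571 0.23060306]
```

Emit:
move_arm([
  {"jaw":-1,"dx":-0.0247,"dy":-0.0294},
  {"jaw":-1,"dx":-0.0247,"dy":-0.0294},
  {"jaw":-1,"dx":-0.0247,"dy":-0.0294},
  {"jaw":-1,"dx":-0.0247,"dy":-0.0294},
  {"jaw":-1,"dx":-0.0247,"dy":-0.0294},
  {"jaw":-1,"dx":-0.0247,"dy":-0.0294},
  {"jaw":-1,"dx":-0.0247,"dy":-0.0294},
  {"jaw":-1,"dx":-0.0247,"dy":-0.0294},
  {"jaw":-1,"dx":-0.0247,"dy":-0.0294},
  {"jaw":-1,"dx":-0.0247,"dy":-0.0294},
])

```text
$.steps[0]: bad value
```

Emit:
move_arm([
  {"jaw":-1,"dx":-0.0247,"dy":-0.0294},
  {"jaw":-1,"dx":-0.0247,"dy":-0.0294},
  {"jaw":-1,"dx":-0.0247,"dy":-0.0294},
  {"jaw":-1,"dx":-0.0247,"dy":-0.0294},
  {"jaw":-1,"turn":7},
  {"jaw":-1,"turn":7},
  {"jaw":-1,"turn":7},
  {"jaw":-1},
])

```text
$.steps[0]: bad value
```

```bash
cat >> h.py <<'E'
BOX=[.4965,.1767,-.1485]
from scipy.spatial.transform import Rotation as Ro
def Rt(s): q=s["ee_rot"]; return Ro.from_quat([q[1],q[2],q[3],q[0]]).as_matrix()
def st():
    s=read_state(); R=Rt(s); t=np.array(s["tcp_pos"]); c,sn=np.cos(BOX[2]),np.sin(BOX[2])
    d=t-[BOX[0],BOX[1],0]; print("t",round(s["time_s"],2),"tcp",np.round(t,4),"box",np.round([c*d[0]+sn*d[1],-sn*d[0]+c*d[1]],4),"F",np.round(s["wrist_force"],1),"theta",round(np.degrees(np.arctan2(R[0,1],R[1,1])+BOX[2]),2),"tz",np.round(R[:,2],3),"open",round(s["opening"],3)); return s
def snap(n,name,box=None,f=1):
    s=read_state(); im=camera(n)[:,:,::-1]
    if box: im=im[box[1]:box[3],box[0]:box[2]]
    im=cv2.resize(im,None,fx=f,fy=f,interpolation=cv2.INTER_CUBIC); cv2.imwrite(f"pics/{name}.png",im); return s
def wray(s,uv,z):
    c=get_calibration("wrist"); M=c["tool_from_camera"]; R=Rt(s); d=R@M[:3,:3]@np.linalg.solve(c["camera_matrix"],[uv[0],uv[1],1]); o=R@M[:3,3]+s["tcp_pos"]
    P=o+d*(z-o[2])/d[2]; c,sn=np.cos(BOX[2]),np.sin(BOX[2]); e=P-[BOX[0],BOX[1],0]
    return P,np.array([c*e[0]+sn*e[1],-sn*e[0]+c*e[1]])
def wproj(s,Pb):
    P=b2w(BOX,Pb); c=get_calibration("wrist"); M=c["tool_from_camera"]; R=Rt(s)
    q=((P-s["tcp_pos"])@R-M[:3,3])@M[:3,:3]; q=q@c["camera_matrix"].T; return q[:,:2]/q[:,2:]
E
python3 - <<'E'
from h import *
s=st(); snap("wrist","w1"); snap("scene","s1")
print(np.round(wproj(s,np.array([[-65,105,75],[-65,-105,75],[0,94,75],[0,-94,75],[60,105,124],[60,-105,124]])/1e3)))
E
```

```text
t 0.15 tcp [0.2036 0.6954 0.2306] box [-0.3664  0.4697] F [-0.4 -0.5  0.3] theta 7.81 tz [-0.    -0.001 -1.   ] open 0.999
[[  -2.  451.]
 [-164.  469.]
 [   7.  490.]
 [-133.  505.]
 [   2.  575.]
 [-167.  590.]]
```

View pics/w1.png

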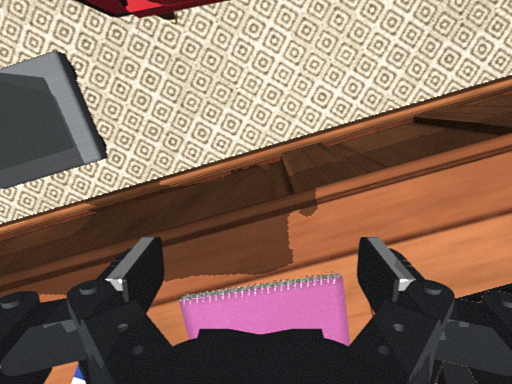

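View pics/s1.png

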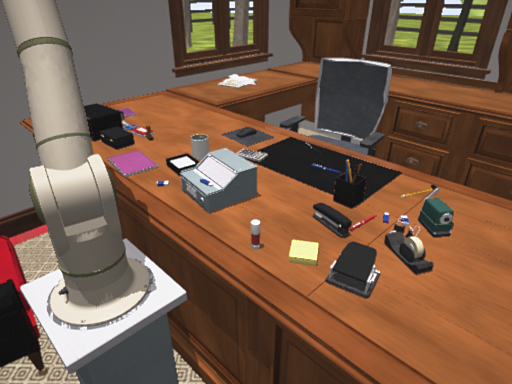

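Emit:
move_arm([
  {"jaw":-1,"dx":-0.0247,"dy":-0.0294,"dz":0,"turn":0},
  {"jaw":-1,"dx":-0.0247,"dy":-0.0294,"dz":0,"turn":0},
  {"jaw":-1,"dx":-0.0247,"dy":-0.0294,"dz":0,"turn":0},
  {"jaw":-1,"dx":-0.0247,"dy":-0.0294,"dz":0,"turn":0},
  {"jaw":-1,"dx":-0.0247,"dy":-0.0294,"dz":0,"turn":0},
  {"jaw":-1,"dx":-0.0247,"dy":-0.0294,"dz":0,"turn":0},
])

```text
time_s: 0.75
tcp_pos: [0.2968, 0.4831, 0.2313]
ee_rot: [0.0, 0.142, 0.99, 0.0]
wrist_force: [-0.0, -0.4, -0.7]
opening: 0.999
```

Emit:
move_arm([
  {"jaw":-1,"dx":-0.0247,"dy":-0.0294,"dz":0,"turn":0},
  {"jaw":-1,"dx":-0.0247,"dy":-0.0294,"dz":0,"turn":0},
  {"jaw":-1,"dx":-0.0247,"dy":-0.0294,"dz":0,"turn":0},
  {"jaw":-1,"dx":-0.0247,"dy":-0.0294,"dz":0,"turn":0},
  {"jaw":-1,"dx":-0.0247,"dy":-0.0294,"dz":0,"turn":0},
  {"jaw":-1,"dx":-0.0247,"dy":-0.0294,"dz":0,"turn":0},
  {"jaw":-1,"dx":0,"dy":0,"dz":0,"turn":7},
  {"jaw":-1,"dx":0,"dy":0,"dz":0,"turn":7},
  {"jaw":-1,"dx":0,"dy":0,"dz":0,"turn":7},
  {"jaw":-1,"dx":0,"dy":0,"dz":0,"turn":0},
])

```text
time_s: 1.58
tcp_pos: [0.3893, 0.2736, 0.2314]
ee_rot: [0.0, 0.323, 0.946, 0.0]
wrist_force: [0.8, 0.1, -0.8]
opening: 0.998
```

```bash
python3 - <<'E'
from h import *
s=st(); snap("wrist","w2"); snap("scene","s2",(60,60,316,252),3)
print(np.round(wproj(s,np.array([[-65,105,75],[-65,-105,75],[0,94,75],[0,-94,75],[60,105,124],[60,-105,124]])/1e3)))
E
```

```text
t 1.58 tcp [0.3893 0.2736 0.2314] box [-0.1204  0.08  ] F [ 0.8  0.1 -0.8] theta 29.17 tz [ 0.  0. -1.] open 0.998
[[310. 209.]
 [132. 301.]
 [329. 267.]
 [174. 342.]
 [379. 340.]
 [186. 426.]]
```

View pics/w2.png

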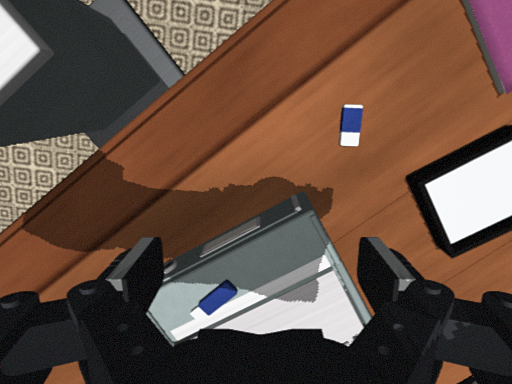

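View pics/s2.png

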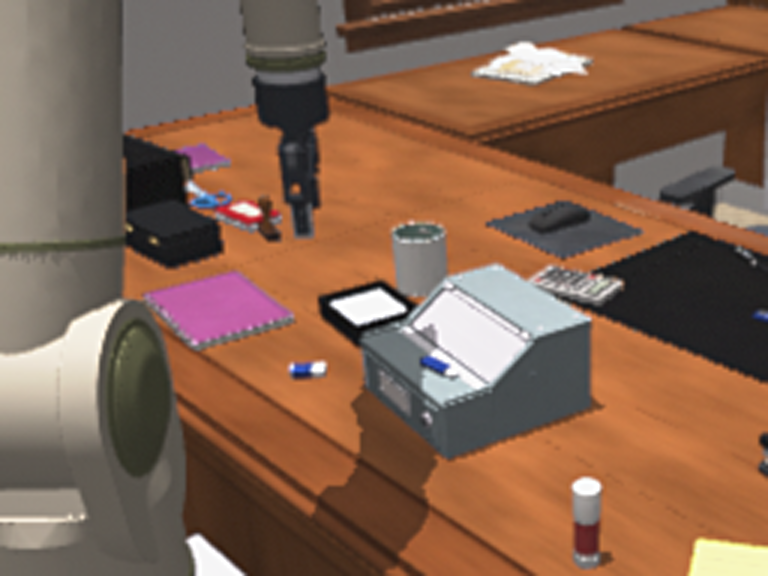

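```bash
python3 - <<'E'
import cv2
a=cv2.imread("pics/w2.png")[180:360,130:390]
cv2.imwrite("pics/w2c.png",cv2.resize(a,None,fx=3,fy=3,interpolation=cv2.INTER_CUBIC))
E
```

```text
(no output)
```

View pics/w2c.png

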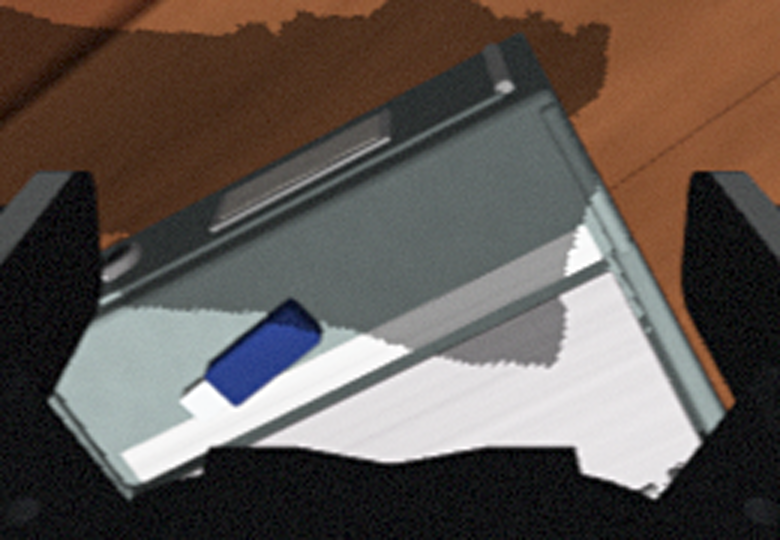

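```bash
python3 - <<'E'
from h import *
s=read_state()
for u,z in [((290,298),.083),((322,330),.081),((237,405),.083),((207,378),.083),((182,400),.081),((200,418),.081),((548,93),.075),((608,265),.075)]:
    print(u,np.round(wray(s,crop(u,(130,180),3),z)[1],4))
E
```

```text
(290, 298) [-0.0421 -0.0002]
(322, 330) [-0.0254  0.0024]
(237, 405) [-0.015  -0.0372]
(207, 378) [-0.0291 -0.0407]
(182, 400) [-0.0248 -0.054 ]
(200, 418) [-0.0156 -0.0523]
(548, 93) [-0.0628  0.1076]
(608, 265) [0.0026 0.0983]
```

Emit:
move_arm([
  {"jaw":-1,"dx":-0.012,"dy":-0.0023,"dz":0.016,"turn":0},
  {"jaw":-1,"dx":-0.012,"dy":-0.0023,"dz":0.016,"turn":0},
  {"jaw":-1,"dx":-0.012,"dy":-0.0023,"dz":0.016,"turn":0},
  {"jaw":-1,"dx":-0.012,"dy":-0.0023,"dz":0.016,"turn":0},
  {"jaw":-1,"dx":-0.012,"dy":-0.0023,"dz":0.016,"turn":0},
  {"jaw":-1,"dx":-0.012,"dy":-0.0023,"dz":0.016,"turn":0},
  {"jaw":-1,"dx":-0.012,"dy":-0.0023,"dz":0.016,"turn":0},
  {"jaw":-1,"dx":-0.012,"dy":-0.0023,"dz":0.016,"turn":0},
  {"jaw":-1,"dx":0,"dy":0,"dz":0,"turn":0},
  {"jaw":-1,"dx":0,"dy":0,"dz":0,"turn":0},
])

```text
time_s: 2.52
tcp_pos: [0.4539, 0.2008, 0.1028]
ee_rot: [-0.001, 0.319, 0.948, -0.001]
wrist_force: [-0.4, 1.0, -0.0]
opening: 1.0
```

```bash
python3 - <<'E'
from h import *
s=st(); snap("wrist","w3"); snap("scene","s3",(120,80,280,220),4.8); snap("top","t3",(120,120,270,240),5)
E
```

```text
t 2.52 tcp [0.4539 0.2008 0.1028] box [-0.0457  0.0176] F [-0.4  1.  -0. ] theta 28.71 tz [-0.002 -0.001 -1.   ] open 1.0
```

View pics/w3.png

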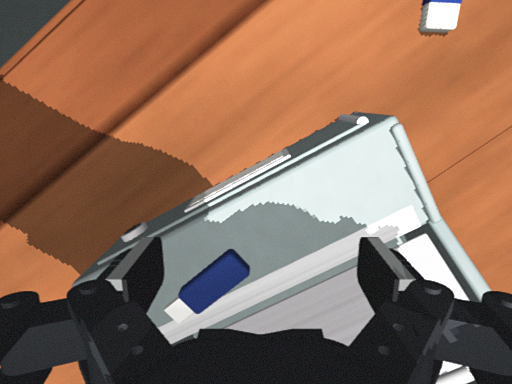

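View pics/s3.png

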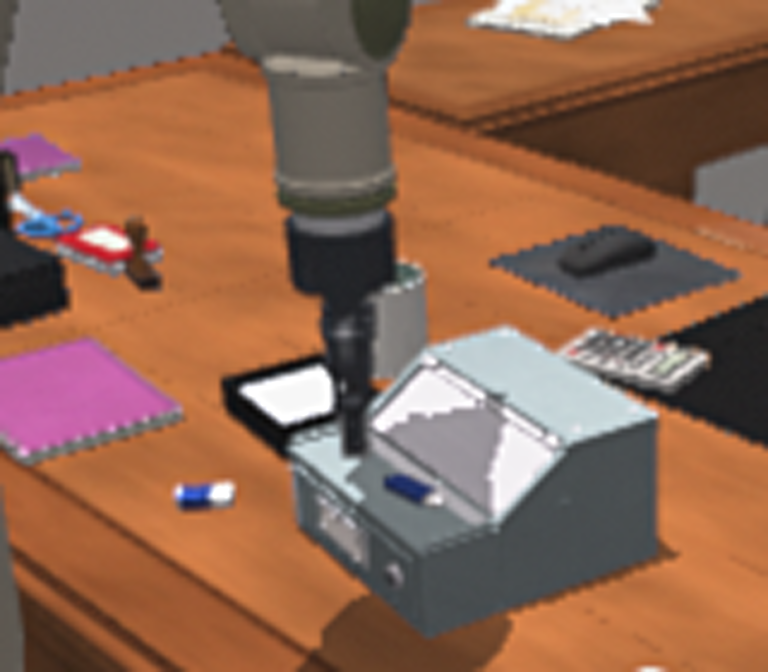

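View pics/t3.png

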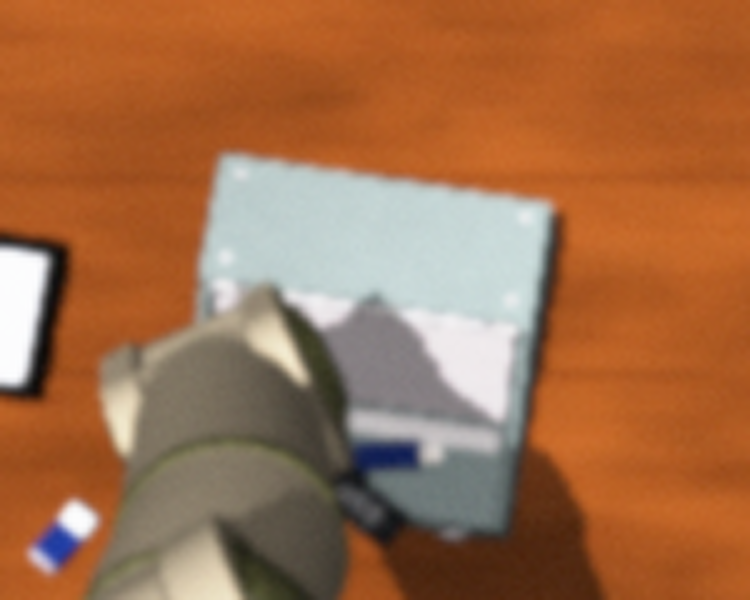

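```bash
python3 - <<'E'
from h import *
s=read_state(); c=get_calibration("wrist"); M=c["tool_from_camera"]
for z in(-13,0):
  P=np.array([[x,y,z] for y in(-57,-42.5,42.5,57) for x in(-11,11)])/1e3
  q=(P-M[:3,3])@M[:3,:3]@c["camera_matrix"].T; print(z,np.round(q[:,:2]/q[:,2:]).tolist())
for u,z in [((233,249),.083),((249,268),.081),((197,313),.083),((180,291),.083),((166,305),.081),((176,321),.081),((396,122),.075)]:
    print(u,np.round(wray(s,u,z)[1],4))
print(np.round(wproj(s,np.array([[-65,105,75],[0,94,75],[0,-94,75]])/1e3)))
import cv2
a=cv2.imread("pics/w3.png")[200:384,0:280]
cv2.imwrite("pics/w3c.png",cv2.resize(a,None,fx=2.8,fy=2.8,interpolation=cv2.INTER_CUBIC))
a=cv2.imread("pics/s3.png")[300:560,250:550]
cv2.imwrite("pics/s3c.png",cv2.resize(a,None,fx=2.2,fy=2.2,interpolation=cv2.INTER_CUBIC))
E
```

```text
-13 [[131.0, 277.0], [126.0, 231.0], [164.0, 277.0], [160.0, 231.0], [354.0, 277.0], [358.0, 231.0], [386.0, 277.0], [391.0, 231.0]]
0 [[141.0, 263.0], [137.0, 221.0], [171.0, 263.0], [168.0, 221.0], [346.0, 263.0], [350.0, 221.0], [376.0, 263.0], [381.0, 221.0]]
(233, 249) [-0.0406 -0.0002]
(249, 268) [-0.0253  0.0012]
(197, 313) [-0.0155 -0.039 ]
(180, 291) [-0.0325 -0.0399]
(166, 305) [-0.0277 -0.0531]
(176, 321) [-0.0157 -0.0539]
(396, 122) [-0.0593  0.1075]
[[387. 114.]
 [414. 227.]
 [139. 359.]]
```

View pics/w3c.png

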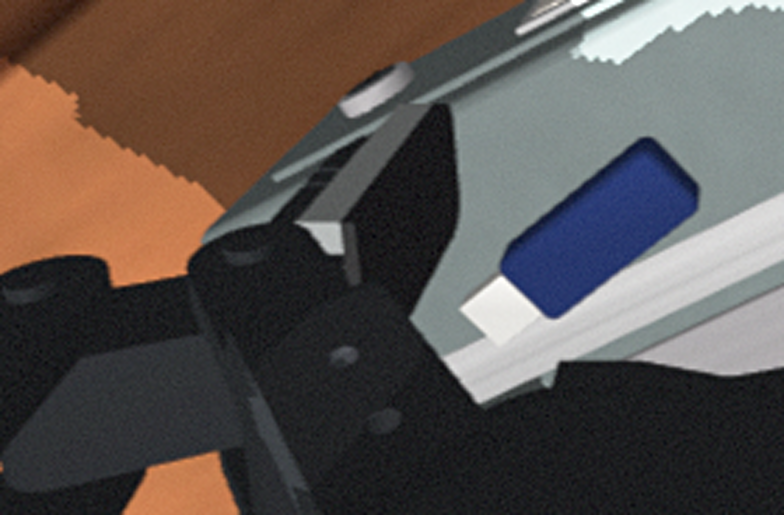

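View pics/s3c.png

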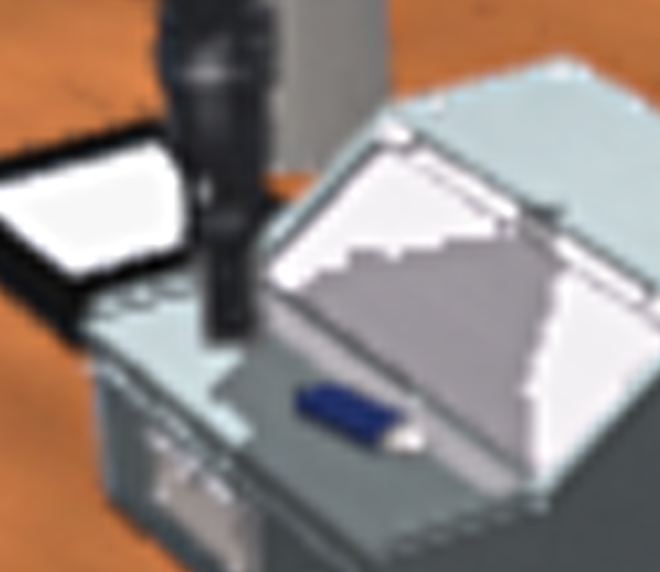

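Emit:
move_arm([
  {"jaw":-1,"dx":0.0007,"dy":0.0013,"dz":0.01,"turn":0},
  {"jaw":-1,"dx":0,"dy":0,"dz":0.01,"turn":0},
  {"jaw":-1,"dx":0,"dy":0,"dz":0.01,"turn":0},
  {"jaw":-1,"dx":0,"dy":0,"dz":0.004,"turn":0},
  {"jaw":-1,"dx":0,"dy":0,"dz":0,"turn":0},
  {"jaw":-1,"dx":0,"dy":0,"dz":0,"turn":0},
])

```text
time_s: 3.17
tcp_pos: [0.4541, 0.2024, 0.0687]
ee_rot: [-0.0, 0.32, 0.947, -0.001]
wrist_force: [-1.4, -0.4, 1.1]
opening: 1.002
```

```bash
python3 - <<'E'
from h import *
s=st(); snap("wrist","w4",(60,180,316,372),3); snap("scene","s4",(170,140,265,210),8)
E
```

```text
t 3.17 tcp [0.4541 0.2024 0.0687] box [-0.0457  0.0191] F [-1.4 -0.4  1.1] theta 28.81 tz [-0.001 -0.001 -1.   ] open 1.002
```

View pics/w4.png

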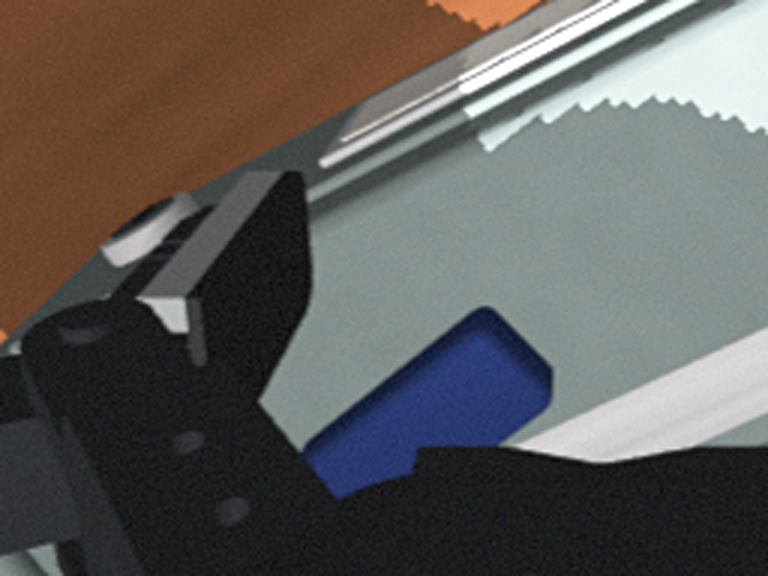

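View pics/s4.png

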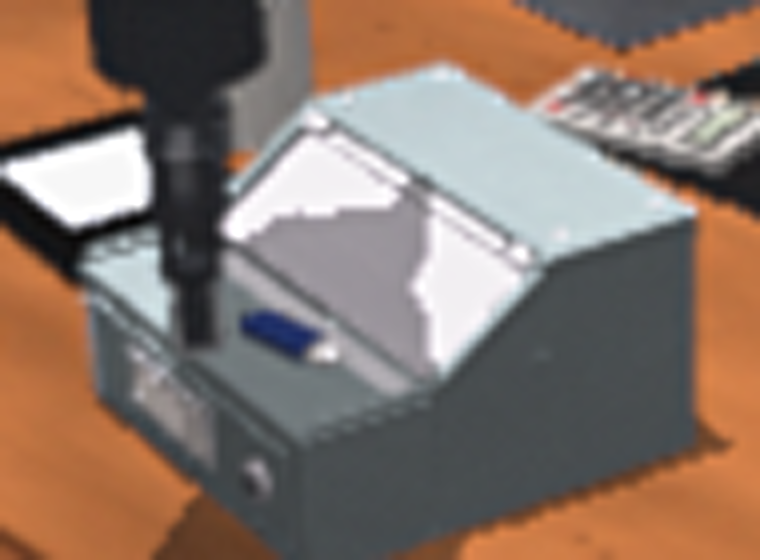

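Emit:
move_arm([
  {"jaw":-1,"dx":0,"dy":0,"dz":0.002,"turn":0},
  {"jaw":-1,"dx":0,"dy":0,"dz":0,"turn":0},
])

```text
time_s: 3.43
tcp_pos: [0.4546, 0.2026, 0.0674]
ee_rot: [0.0, 0.32, 0.947, 0.0]
wrist_force: [0.2, 0.1, -0.2]
opening: 1.002
```

Emit:
move_arm([
  {"jaw":-1,"dx":0,"dy":0,"dz":0.0015,"turn":0},
  {"jaw":-1,"dx":0,"dy":0,"dz":0,"turn":0},
])

```text
time_s: 3.6
tcp_pos: [0.4545, 0.2025, 0.0657]
ee_rot: [0.0, 0.32, 0.947, 0.0]
wrist_force: [0.1, -0.7, 0.2]
opening: 0.999
```

Emit:
move_arm([
  {"jaw":-1,"dx":-0.0035,"dy":0.0019,"dz":0.001,"turn":0},
  {"jaw":-1,"dx":-0.0035,"dy":0.0019,"dz":0,"turn":0},
  {"jaw":-1,"dx":-0.0035,"dy":0.0019,"dz":0,"turn":0},
  {"jaw":-1,"dx":-0.0035,"dy":0.0019,"dz":0,"turn":0},
  {"jaw":-1,"dx":-0.0035,"dy":0.0019,"dz":0,"turn":0},
  {"jaw":-1,"dx":0,"dy":0,"dz":0,"turn":0},
])

```text
time_s: 4.1
tcp_pos: [0.4747, 0.1993, 0.0648]
ee_rot: [0.0, 0.32, 0.947, -0.0]
wrist_force: [0.2, -0.4, 2.1]
opening: 1.0
```

```bash
python3 - <<'E'
from h import *
s=st(); snap("wrist","w5",(60,180,316,372),3); snap("scene","s5",(170,140,265,210),8)
E
```

```text
t 4.1 tcp [0.4747 0.1993 0.0648] box [-0.0249  0.0192] F [ 0.2 -0.4  2.1] theta 28.83 tz [-0. -0. -1.] open 1.0
```

View pics/w5.png

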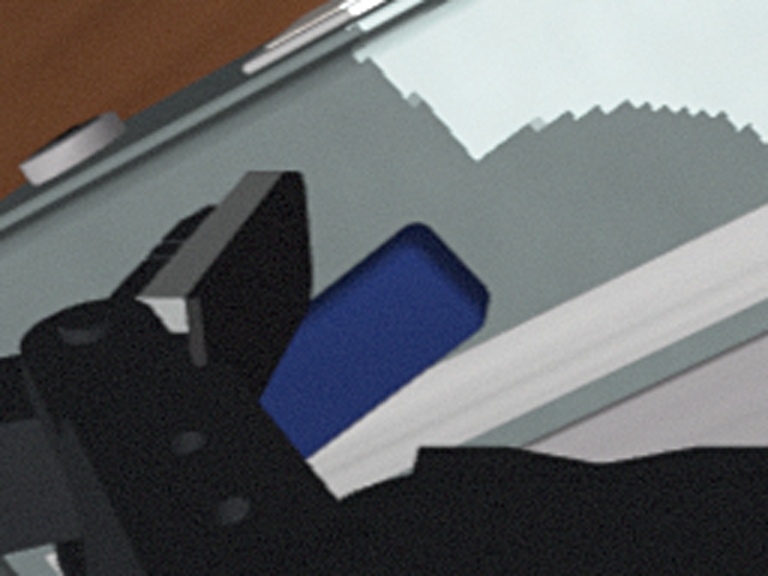

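View pics/s5.png

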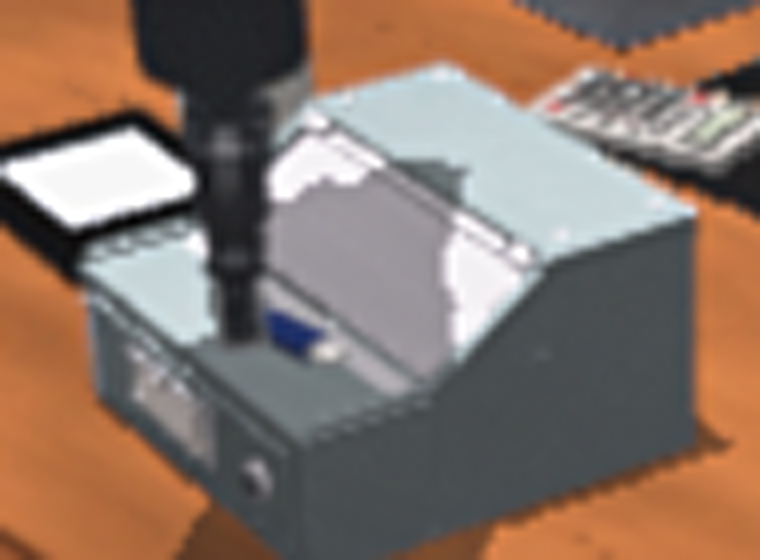

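```bash
cat > plan.py <<'E'
from h import *
s=st()
ax={"a":np.array([-11,50.]),"b":np.array([-11,-42.5])}
def ax2(th):
    th=np.radians(th); c,sn=np.cos(th),np.sin(th); return np.array([[-c,sn],[sn,c]]) # columns tool x,y in box
def off(k,th): return ax2(th)@ax[k]
def rows(k,th0,n,dth,adv=(0,0)):
    th=th0
    for i in range(n):
        d=off(k,th)-off(k,th+dth)+np.array(adv)/n   # tcp shift in box mm
        t=ax2(th).T@d; th+=dth; print("turn",dth,"dx,dy mm",np.round(t,2))
    return th
c,sn=np.cos(BOX[2]),np.sin(BOX[2]); d=s["tcp_pos"]-np.array([BOX[0],BOX[1],0]); tb=np.array([c*d[0]+sn*d[1],-sn*d[0]+c*d[1]])*1e3
R=Rt(s); th0=np.degrees(np.arctan2(R[0,1],R[1,1])+BOX[2])
for k in "ab": print(k,tb+off(k,th0))
E
python3 - <<'E'
from plan import *
th=rows("b",th0,3,5,(-2,0)); print("A moves",off("a",th)-off("b",th)-off("a",th0)+off("b",th0)+[-2,0])
rows("a",th,3,-5)
E
```

```text
t 4.2 tcp [0.4744 0.1995 0.0649] box [-0.0252  0.0192] F [-0.7  0.2  1.4] theta 28.83 tz [ 0.  0. -1.] open 1.001
a [ 8.56394187 57.74063066]
b [-36.03810018 -23.29582932]
turn 5 dx,dy mm [-3.16  0.48]
turn 5 dx,dy mm [-3.19  0.43]
turn 5 dx,dy mm [-3.23  0.38]
A moves [ 17.45400146 -14.30510835]
turn -5 dx,dy mm [-4.4  -0.77]
turn -5 dx,dy mm [-4.4  -0.77]
turn -5 dx,dy mm [-4.4  -0.77]
```

Emit:
move_arm([
  {"jaw":-1,"dx":-0.0032,"dy":0.0005,"dz":0,"turn":5},
  {"jaw":-1,"dx":-0.0032,"dy":0.0004,"dz":0,"turn":5},
  {"jaw":-1,"dx":-0.0032,"dy":0.0004,"dz":0,"turn":5},
  {"jaw":-1,"dx":0,"dy":0,"dz":0,"turn":0},
  {"jaw":-1,"dx":0,"dy":0,"dz":0,"turn":0},
])

```text
time_s: 4.62
tcp_pos: [0.481, 0.1941, 0.0647]
ee_rot: [-0.001, 0.44, 0.898, -0.001]
wrist_force: [-4.4, 1.3, 3.3]
opening: 0.999
```

```bash
python3 - <<'E'
from plan import *
snap("wrist","w6",(60,180,486,384),1.8); snap("scene","s6",(170,140,265,210),8)
E
```

```text
t 4.62 tcp [0.481  0.1941 0.0647] box [-0.0179  0.0149] F [-4.4  1.3  3.3] theta 43.67 tz [-0.001 -0.    -1.   ] open 0.999
a [24.60234295 43.51701196]
b [-39.27188289 -23.38839345]
```

View pics/w6.png

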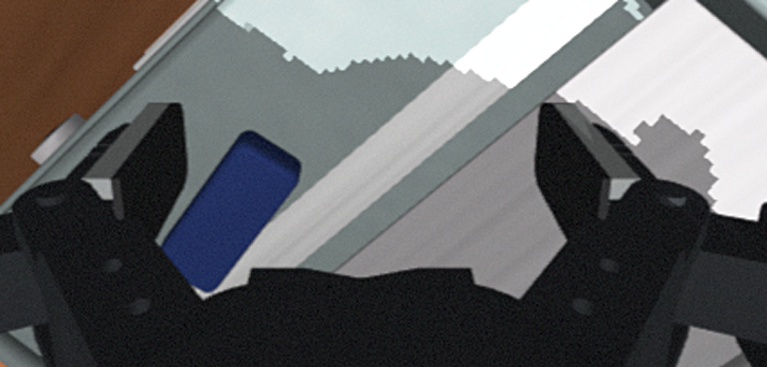

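View pics/s6.png

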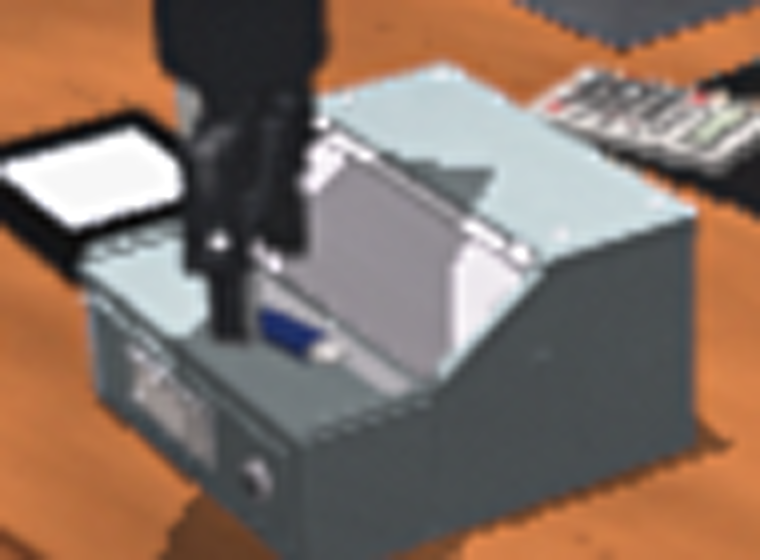

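```bash
python3 - <<'E'
from plan import *
th=rows("a",th0,5,-3,(10,14.3)); print("B moves",off("b",th)-off("a",th)-off("b",th0)+off("a",th0)+[10,14.3])
E
```

```text
t 4.72 tcp [0.4812 0.1941 0.0647] box [-0.0177  0.0149] F [-5.1  1.9  2.2] theta 43.66 tz [-0.001 -0.    -1.   ] open 1.0
a [24.7747441  43.48240608]
b [-39.08981228 -23.43222937]
turn -3 dx,dy mm [-2.1   2.94]
turn -3 dx,dy mm [-2.29  2.97]
turn -3 dx,dy mm [-2.47  2.98]
turn -3 dx,dy mm [-2.65  2.98]
turn -3 dx,dy mm [-2.83  2.98]
B moves [29.49491404  0.05069741]
```

Emit:
move_arm([
  {"jaw":-1,"dx":-0.0021,"dy":0.0029,"dz":0,"turn":-3},
  {"jaw":-1,"dx":-0.0023,"dy":0.003,"dz":0,"turn":-3},
  {"jaw":-1,"dx":-0.0025,"dy":0.003,"dz":0,"turn":-3},
  {"jaw":-1,"dx":0,"dy":0,"dz":0,"turn":0},
])

```text
time_s: 5.05
tcp_pos: [0.4921, 0.1936, 0.0644]
ee_rot: [-0.001, 0.367, 0.93, -0.001]
wrist_force: [-5.9, -0.8, 1.5]
opening: 1.0
```

```bash
python3 - <<'E'
from plan import *
snap("wrist","w7",(60,180,486,384),1.8); snap("scene","s7",(170,140,265,210),8)
E
```

```text
t 5.05 tcp [0.4921 0.1936 0.0644] box [-0.0069  0.016 ] F [-5.9 -0.8  1.5] theta 34.56 tz [-0.003 -0.002 -1.   ] open 1.0
a [30.53674728 50.95201918]
b [-21.93065068 -25.22817609]
```

View pics/w7.png

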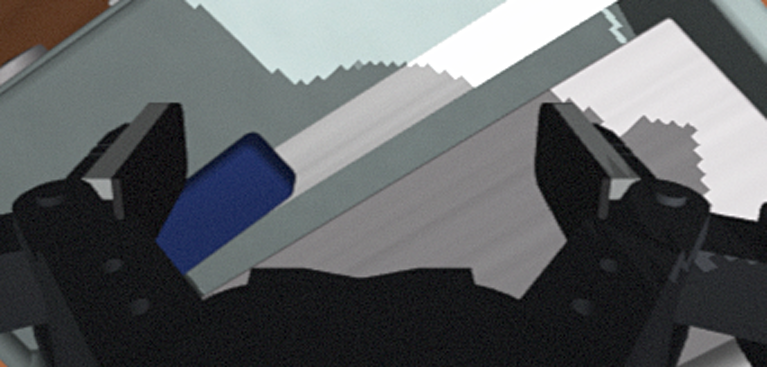

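View pics/s7.png

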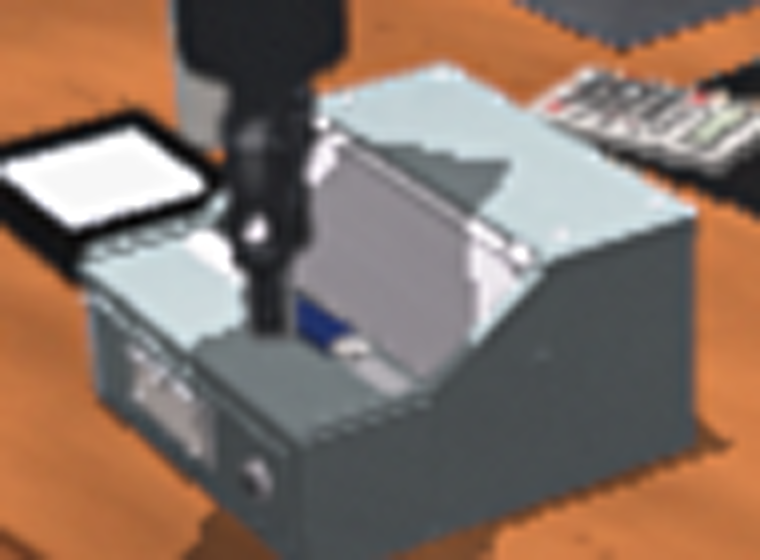

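```bash
python3 - <<'E'
from plan import *
for f in (0,.2,.3,.4,.5,.6,.7):
    a=np.arctan2(40,58)+f; P=np.array([[.058-.0705*np.cos(a),y,.115-.0705*np.sin(a)] for y in(.094,0)])
    print(f,np.round(P[0,[0,2]],3),np.round((wproj(s,P)-[60,180])*1.8))
print(np.round((wproj(s,np.array([[0,.094,.075],[0,0,.075],[0,-.04,.075]]))-[60,180])*1.8))
for u in [(255,133),(295,180),(190,272)]: print(u, np.round(wray(s,np.array(u)/1.8+[60,180],.081)[1],4))
E
```

```text
t 5.15 tcp [0.4918 0.1937 0.0644] box [-0.0072  0.0161] F [-6.1 -1.1  1.8] theta 34.72 tz [-0.003 -0.001 -1.   ] open 1.005
a [30.34861361 50.94399113]
b [-22.33790094 -25.08482699]
0 [-0.     0.075] [[653. -23.]
 [321. 184.]]
0.2 [0.009 0.064] [[649.  -2.]
 [343. 188.]]
0.3 [0.014 0.06 ] [[650.  11.]
 [354. 192.]]
0.4 [0.02  0.056] [[653.  24.]
 [366. 199.]]
0.5 [0.026 0.052] [[657.  38.]
 [377. 207.]]
0.6 [0.033 0.049] [[663.  53.]
 [389. 217.]]
0.7 [0.039 0.047] [[669.  68.]
 [400. 228.]]
[[653. -22.]
 [321. 185.]
 [198. 261.]]
(255, 133) [-0.0227 -0.0024]
(295, 180) [-0.0073 -0.002 ]
(190, 272) [-0.0014 -0.0395]
```

```bash
python3 - <<'E'
from plan import *
th=rows("b",th0,2,2.5,(0,0)); print("A moves",off("a",th)-off("b",th)-off("a",th0)+off("b",th0))
th=rows("b",th,2,0,(8,0))
t1=th
th=rows("a",th,3,-3,(4,6)); print("B moves",off("b",th)-off("a",th)-off("b",t1)+off("a",t1)+[4,6])
E
```

```text
t 5.15 tcp [0.4918 0.1937 0.0644] box [-0.0072  0.0161] F [-6.1 -1.1  1.8] theta 34.72 tz [-0.003 -0.001 -1.   ] open 1.005
a [30.34861361 50.94399113]
b [-22.33790094 -25.08482699]
turn 2.5 dx,dy mm [-1.86  0.44]
turn 2.5 dx,dy mm [-1.86  0.44]
A moves [ 6.42586002 -4.88124491]
turn 0 dx,dy mm [-3.08  2.56]
turn 0 dx,dy mm [-3.08  2.56]
turn -3 dx,dy mm [-2.38  1.88]
turn -3 dx,dy mm [-2.5   1.89]
turn -3 dx,dy mm [-2.63  1.9 ]
B moves [15.85770398 -2.371268  ]
```

Emit:
move_arm([
  {"jaw":-1,"dx":-0.0019,"dy":0.0004,"dz":0,"turn":2.5},
  {"jaw":-1,"dx":-0.0019,"dy":0.0004,"dz":0,"turn":2.5},
  {"jaw":-1,"dx":-0.0031,"dy":0.0026,"dz":0,"turn":0},
  {"jaw":-1,"dx":-0.0031,"dy":0.0026,"dz":0,"turn":0},
  {"jaw":-1,"dx":0,"dy":0,"dz":0,"turn":0},
])

```text
time_s: 5.57
tcp_pos: [0.5016, 0.1908, 0.0639]
ee_rot: [-0.002, 0.408, 0.913, -0.002]
wrist_force: [-9.1, 2.6, -1.3]
opening: 1.003
```

```bash
python3 - <<'E'
from plan import *
snap("wrist","w8",(60,180,486,384),1.8); snap("scene","s8",(170,140,265,210),8)
E
```

```text
t 5.57 tcp [0.5016 0.1908 0.0639] box [0.003  0.0147] F [-9.1  2.6 -1.3] theta 39.65 tz [-0.006 -0.002 -1.   ] open 1.003
a [43.36536372 46.22633007]
b [-15.65708313 -24.99586288]
```

View pics/w8.png

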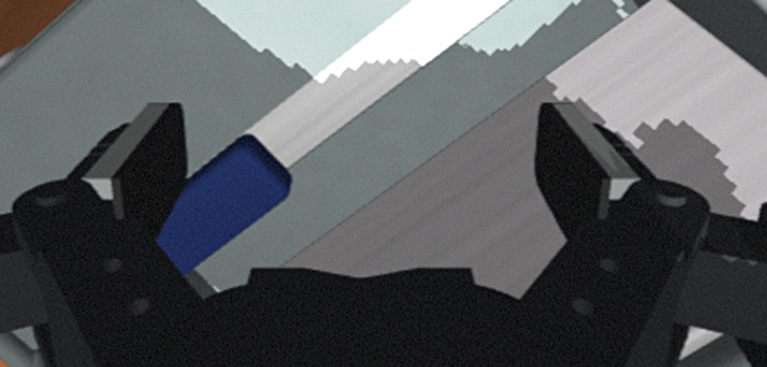

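View pics/s8.png

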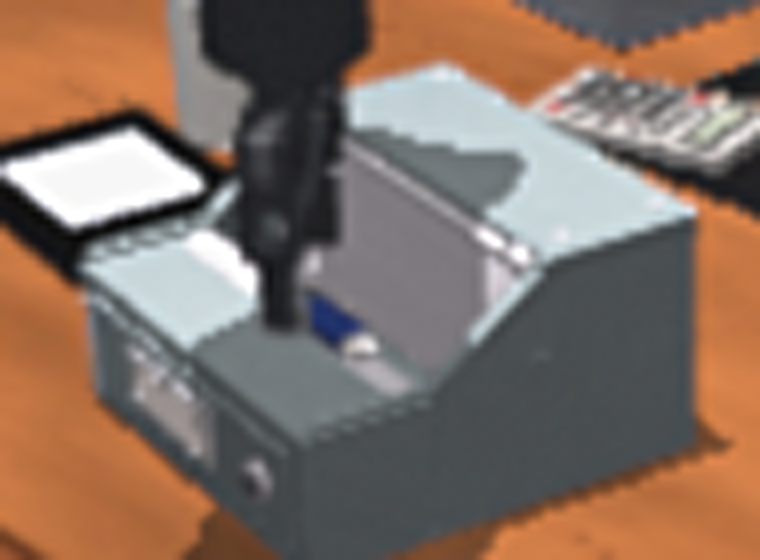

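Emit:
move_arm([
  {"jaw":-1,"dx":-0.0024,"dy":0.0021,"dz":-0.0005,"turn":-3},
  {"jaw":-1,"dx":-0.0025,"dy":0.0021,"dz":0,"turn":-3},
  {"jaw":-1,"dx":0,"dy":0,"dz":0,"turn":0},
])

```text
time_s: 5.92
tcp_pos: [0.5075, 0.1889, 0.0642]
ee_rot: [-0.003, 0.359, 0.933, -0.003]
wrist_force: [-9.7, -1.1, -2.2]
opening: 0.998
```

```bash
python3 - <<'E'
from plan import *
snap("wrist","w9",(60,180,486,384),1.8); snap("scene","s9",(170,140,265,210),8)
rows("a",th0,3,-3,(3,7))
E
```

```text
t 5.92 tcp [0.5075 0.1889 0.0642] box [0.0091 0.0137] F [-9.7 -1.1 -2.2] theta 33.53 tz [-0.007 -0.003 -1.   ] open 0.998
a [45.90670906 49.29317221]
b [ -5.18944662 -27.81346093]
turn -3 dx,dy mm [-2.18  1.99]
turn -3 dx,dy mm [-2.31  2.01]
turn -3 dx,dy mm [-2.44  2.02]
```

View pics/w9.png

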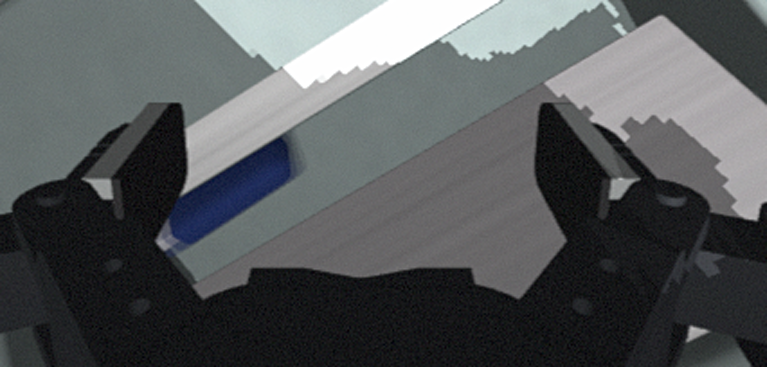

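View pics/s9.png

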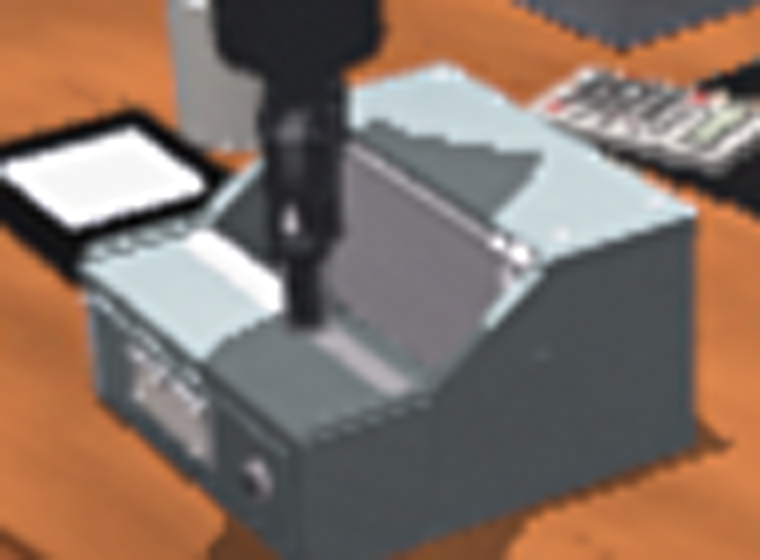

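Emit:
move_arm([
  {"jaw":-1,"dx":0,"dy":0,"dz":0,"turn":0},
  {"jaw":-1,"dx":0,"dy":0,"dz":0,"turn":0},
  {"jaw":-1,"dx":0,"dy":0,"dz":0,"turn":0},
  {"jaw":-1,"dx":0,"dy":0,"dz":0,"turn":0},
])

```text
time_s: 6.35
tcp_pos: [0.5072, 0.1891, 0.0643]
ee_rot: [-0.003, 0.36, 0.933, -0.003]
wrist_force: [-9.6, -2.0, -1.5]
opening: 0.999
```

```bash
python3 - <<'E'
from plan import *
snap("wrist","w10",(60,180,486,384),1.8)
E
```

```text
t 6.35 tcp [0.5072 0.1891 0.0643] box [0.0088 0.0138] F [-9.6 -2.  -1.5] theta 33.7 tz [-0.007 -0.003 -1.   ] open 0.999
a [45.65539676 49.31647546]
b [ -5.67184006 -27.63652812]
```

View pics/w10.png

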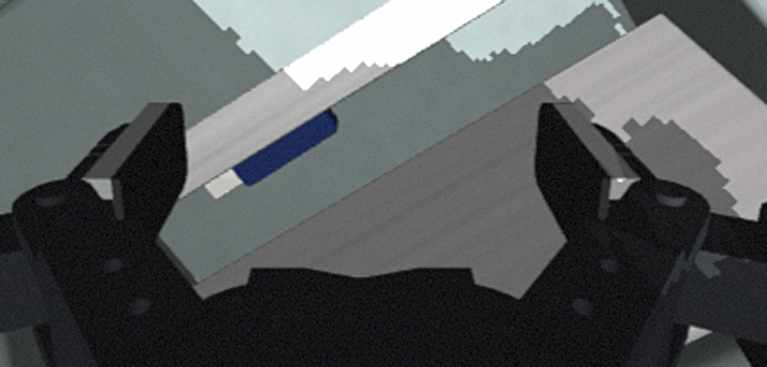

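Emit:
move_arm([
  {"jaw":-1,"dx":0.0067,"dy":-0.0044,"dz":0,"turn":0},
  {"jaw":-1,"dx":0.0067,"dy":-0.0044,"dz":0,"turn":0},
  {"jaw":-1,"dx":0.0067,"dy":-0.0044,"dz":0,"turn":0},
  {"jaw":-1,"dx":0.0067,"dy":-0.0044,"dz":0,"turn":0},
  {"jaw":-1,"dx":0.0067,"dy":-0.0044,"dz":0,"turn":0},
  {"jaw":-1,"dx":0.0067,"dy":-0.0044,"dz":0,"turn":0},
  {"jaw":-1,"dx":0.0067,"dy":-0.0044,"dz":-0.002,"turn":0},
  {"jaw":-1,"dx":0.0067,"dy":-0.0044,"dz":-0.006,"turn":0},
  {"jaw":-1,"dx":0.0067,"dy":-0.0044,"dz":-0.01,"turn":0},
])

```text
time_s: 7.15
tcp_pos: [0.4386, 0.2018, 0.0832]
ee_rot: [-0.001, 0.361, 0.933, -0.001]
wrist_force: [0.1, 0.3, -0.7]
opening: 1.002
```

Emit:
move_arm([
  {"jaw":-1,"dx":0.002,"dy":0.0,"dz":-0.03,"turn":0},
  {"jaw":-1,"dx":0.002,"dy":0.0,"dz":-0.03,"turn":0},
  {"jaw":-1,"dx":0,"dy":0.0,"dz":-0.03,"turn":0},
  {"jaw":-1,"dx":0,"dy":0.02,"dz":-0.03,"turn":0},
  {"jaw":-1,"dx":0,"dy":0.03,"dz":-0.01,"turn":0},
  {"jaw":-1,"dx":0,"dy":0.03,"dz":0,"turn":0},
  {"jaw":-1,"dx":0,"dy":0,"dz":0,"turn":0},
  {"jaw":-1,"dx":0,"dy":0,"dz":0,"turn":0},
])

```text
time_s: 7.82
tcp_pos: [0.4907, 0.265, 0.214]
ee_rot: [0.0, 0.36, 0.933, 0.001]
wrist_force: [-1.3, -0.1, 0.1]
opening: 1.004
```

```bash
python3 - <<'E'
from h import *
st(); snap("wrist","w11"); snap("scene","s11",(100,110,292,254),4); snap("top","t11",(100,110,420,260),2.4)
E
```

```text
t 7.82 tcp [0.4907 0.265  0.214 ] box [-0.0188  0.0864] F [-1.3 -0.1  0.1] theta 33.73 tz [ 0.001  0.001 -1.   ] open 1.004
```

View pics/w11.png

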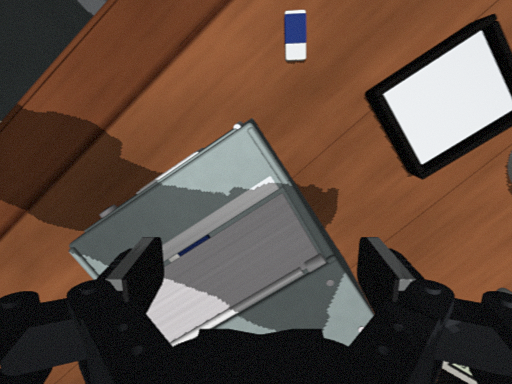

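View pics/s11.png

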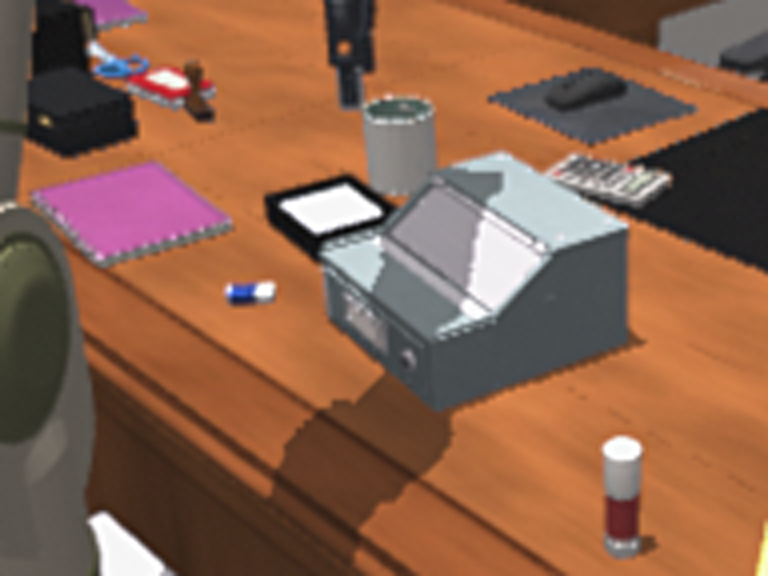

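View pics/t11.png

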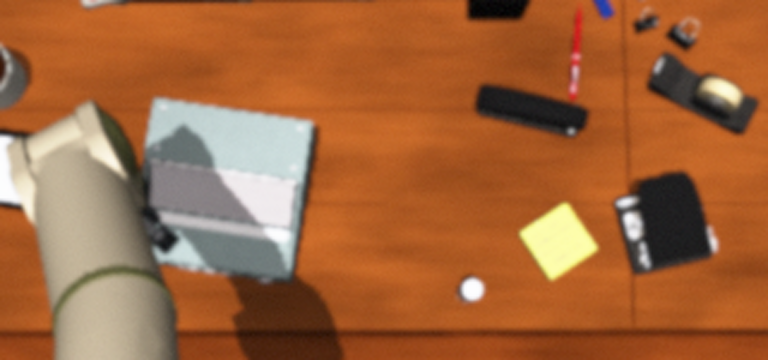

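```bash
python3 - <<'E'
from h import *
s=st(); snap("wrist","w12",(90,150,350,350),3)
for u in[(178,254),(210,236)]:
  for z in(.017,.075): print(u,z,np.round(wray(s,u,z)[1],4))
for f in(0,.05,.1,.2):
    a=np.arctan2(40,58)+f; P=np.array([[.058-.0705*np.cos(a),y,.115-.0705*np.sin(a)] for y in(.094,-.04)]); print(f,np.round((wproj(s,P)-[90,150])*3))
E
```

```text
t 7.97 tcp [0.4896 0.2628 0.2133] box [-0.0196  0.0842] F [-0.2 -0.1  0. ] theta 33.83 tz [-0.001 -0.001 -1.   ] open 1.0
(178, 254) 0.017 [ 0.0146 -0.0514]
(178, 254) 0.075 [-0.0004 -0.0219]
(210, 236) 0.017 [ 0.017  -0.0078]
(210, 236) 0.075 [0.0016 0.0142]
0 [[572. 116.]
 [220. 342.]]
0.05 [[575. 119.]
 [226. 342.]]
0.1 [[579. 123.]
 [233. 343.]]
0.2 [[586. 131.]
 [246. 347.]]
```

View pics/w12.png

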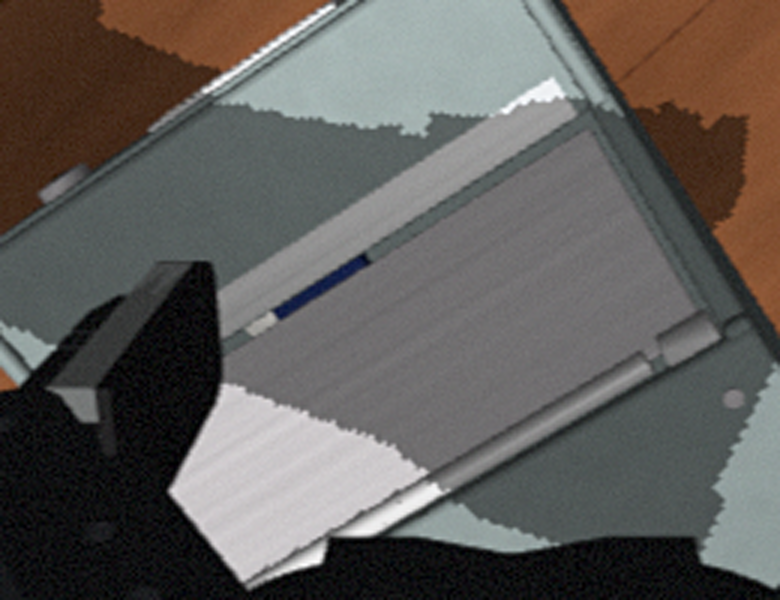

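```bash
python3 - <<'E'
from h import *
print(finish_job()); 
E
```

```text
the job is handed in; nothing more can be done
None
```

The memory stick is inside the box and the flap is shut. I handed the job in at about 8 s of the 35 s allowed.

**What I did:** With the jaws open and nothing gripped, the left fingertip pushed the flap in and held it. The wrist felt about 5 N at first and about 10 N with the flap roughly 40 mm in. The right fingertip then pushed the stick square to the edge and over it, and in the pictures the stick stayed clear of the flap up to the edge. I drew straight back along the sill, then lifted clear.

**Last checks:**
- **Stick:** A picture taken while the flap was still held open showed the stick lying in the hollow. Afterwards it could be seen only through the narrow slit at the flap's lower edge, and its apparent size there fits floor depth.
- **Flap:** The slit is about 6 mm wide, against about 5.5 mm before I touched anything. I take that as shut, but it was judged from pictures only.
- **Contact:** The wrist force was near zero, so the robot was touching nothing.
- **Bystanders:** The eraser, glue stick, sticky notes and hole punch looked unmoved in the pictures I compared by eye; I did not measure them.

**Disagreement:** The wrist camera placed the box about 3–5 mm further in than my fit from the two fixed cameras. I allowed for this by going on the wrist-force readings and the wrist pictures.

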